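Locate a blank in the fixture and lock it with the cam

TASK

Get the steel blank ready for drilling: with the fingertips, push it along the fixture's plate until it sits squarely home in the corner, one long side flat against the fence and one end against the end stop. Only then push the cam lever round as far as it goes, so that the cam clamps the blank against the fence. Never lift or tip the blank, do not disturb the other things on the bench, and leave everything clear when done.

Things in the scene. Friction and masses are not known exactly. Their poses are not given: they have to be found in the camera images.
- fixture: Fixed drilling fixture bolted to the bench: bright steel plate 160 (its x) x 210 (its y) x 14 mm thick. Origin: centre of its underside, on the bench. Its x points to the fence (away from the robot at yaw 0), y to the end stop (left at yaw 0), z up. Two bolt heads, 9 mm high, stand on the plate at x=-66, y=-91 and +91 mm. A blank that is home has its centre at x=+24, y=+37.5 mm
- fence_face (a point): On the fixture: a point of the fence's locating face, at x=+54, y=0 mm of the fixture, 10 mm above the plate. The fence is a dark bar along the fixture's y, from y=-100 to +93 mm, 20 mm thick and 20 mm high above the plate; its face looks to the fixture's -x
- stop_face (a point): On the fixture: a point of the end stop's locating face, at x=+31, y=+75 mm of the fixture, 10 mm above the plate. The end stop is a dark bar from x=+8 to +54 mm, 18 mm thick and 20 mm high above the plate; its face looks to the fixture's -y
- blank_center (a point): Centre (half-way up) of the loose steel blank, a plain dark block 75 x 60 x 24 mm, about 0.75 kg, lying flat on the plate short of the corner and askew. Its own x runs along its 75 mm length, y along its 60 mm width, z up; when home, its length lies along the fence. It slides easily on the oiled plate (about 1 to 3 N)
- blank: The same blank; origin at the centre of its underside, 12 mm below the centre point, axes as there
- cam_lever (a joint): Swing of the cam lever about its upright pivot, rad: 0 fully open, 1.83 at its end stop, locked. Grows anticlockwise seen from above, starts within 0.25 of open, stays where it is left; about 2 N at the handle moves it. Open, the cam clears a blank lying at the fence by about 10 mm; from about 1.5 on it presses on a blank that is home and needs up to about 10 N at the handle
- cam_center (a point): The cam at the lever's root, turning with it: a steel disc of radius 17 mm, 18 to 35 mm above the bench, on the plate near the end stop, on the side away from the fence. This point is its centre, 8 mm off the pivot. The lever above it is a flat bar 14 mm wide, 35 to 42 mm above the bench
- cam_pivot (a point): Pivot of the cam lever at the plate's top, 14 mm above the bench, fixed on the fixture at x=-30.5, y=+50 mm of it
- lever_handle (a point): Middle of the upright black handle at the lever's free end, 70 mm from the pivot, 60 mm above the bench; the handle is 12 to 16 mm thick and stands from 42 to 76 mm above the bench. Seen from the pivot it lies 150 degrees from the fixture's x towards its y when open, and swings through 180 degrees (the side away from the fence) to 255 degrees when locked
- chip_brush: Bystander: chip brush 29 x 194 x 34 mm, in front of the tool chest's right corner; leave alone
- bronze_bush: Bystander: flanged bronze bush, 45 mm across, 30 mm high, beside the end stop; leave alone
- flux_tin: Bystander: round tin, 61 mm across, 50 mm high, behind the fence; leave alone
- small_spanner: Bystander: open-ended spanner 167 mm long, 7 mm thick, behind the fence; leave alone
- emery: Bystander: emery stick, 26 x 200 x 12 mm, in front of the tool chest; leave alone
- square: Bystander: try square, 169 x 100 mm, in front of the tool chest; leave alone
- vice_top (a point): Furniture to keep clear of: top of the bench vice at the right of the fixture, 195 mm above the bench; the vice fills about 0.13 m to either side of this point in x and 0.11 m in y
- chest_corner (a point): Furniture to keep clear of: right front upper corner of the wooden tool chest, 425 mm high, which fills the bench to the left of and behind this corner
Mind the look-alikes: they are no part of the job. There is more than one size of the blank; the job needs the larger.

How it is judged (in metres and radians):
On the way:
1. the blank sits home in the corner, against fence and end stop, while the cam is still open (x of blank_center in the frame of fixture above 0.022 m and y of blank_center in the frame of fixture above 0.035 m and angle between the x axis of blank and the y axis of fixture, either way round below 0.04 rad and value of joint cam_lever below 0.7 rad), for 0.2 s.
At the end, for the whole second after the job is handed in: The blank lies flat on the plate within 1.5 mm of the fence and 2 mm of the end stop, square to the fence within 0.025 rad; the cam lever is past 1.6 rad of its 1.83 and the cam presses on the blank with more than 8 N; all is at rest (x of blank_center in the frame of fixture above 0.0225 m and y of blank_center in the frame of fixture above 0.0355 m and angle between the x axis of blank and the y axis of fixture, either way round below 0.025 rad and value of joint cam_lever above 1.6 rad and contact force between cam_lever and blank above 8 N and linear speed of blank below 0.01 m/s and height (world z) of blank below 0.017 m); the robot touches nothing.
It fails at once if the blank is lifted off the plate (height (world z) of blank above 0.02 m).
It fails at once if the blank is tipped (angle between blank's own z axis and vertical above 0.15 rad).
It fails at once if a bystander is disturbed (distance of any of chip_brush, bronze_bush, flux_tin, small_spanner, emery, square from where it was at the start of the episode above 0.015 m).
It also fails if it takes over 61 s, if anything falls off the work surface, if the arm or the gripper's body presses on something with over 40 N, if the wrist force passes 120 N, or if a joint passes its speed limit or range.

ROBOT

A 6-joint arm with a two-finger parallel gripper is mounted at the origin on a cart in front of the work surface, level with it; the furniture and walls round the work are solid. World frame = base frame: x ahead of the robot, y to its left, z up, the work surface at z = 0. Lengths are in mm, angles in rad, forces in N, time in s.
With the tool pointing down it reaches from about 300 to 775 mm from the base axis. Payload 14.6 kg.
Tool frame: the origin (TCP) lies between the finger pads; the fingertips stand 25 mm ahead of it and the grasp point (between the pads) lies 6 mm ahead of it; z points along the fingers, y is the line along which they close (so a half turn about z gives the same grasp; the last joint's range is limited). The gripper opens to 94 mm and grips with 3 to 60 N. Pads are 16 mm wide; open, the fingers measure 119 mm over their backs; the gripper's body (75 mm by 177 mm) begins 78 mm behind the grasp point.
Start: joints at [-1.38, 0.3, 1.521, -0, 1.321, -0.067], TCP at [140.218, -531.816, 193.946] pointing down, gripper open.
Joint ranges: [-3.03, 3.03], [-0.79, 2.21], [0.23, 2.52], [-1.04, 4.18], [0, 3.07], [-2.55, 2.55]. Speed limits (rad/s): [2.22, 2.22, 2.57, 3.14, 3.14, 3.14].

INTERFACE

Orientations are given as [roll, pitch, yaw] about the fixed x, y, z axes, in that order (R = Rz(yaw) Ry(pitch) Rx(roll)).
In Python, from cell import manip gives the robot as it stands. The module is installed in compiled form; this text tells all that it offers.
- The arm moves only by the tool step_arm, never from a script. Its argument "series" is one flat list of numbers, 5 for each row, row after row: the shift along the world's x, y, z in mm, then the turn about the world's z in rad, then the closure, from 0 (fully open) to 1 (shut). In form: [dx, dy, dz, spin, jaw, dx, dy, dz, spin, jaw, ...]. A call has 1 to 20 rows; each row shifts and turns the commanded pose from where the row before left it; what a row does not reach is not made up. A row lasts 1/8 s, in which the tool goes at most 62.5 mm and 10.7 degrees, less where a joint would pass 70% of its speed; a pose out of reach is approached as far as the arm can. A call is refused whole if a number of a shift passes 62.5 or a number of a turn 0.188, either way. A call with a gripper value outside its range is refused whole. The fingers move at their own pace and stop on an object; "squeeze" is the grip in N (left out, the last holds). Time passes only in rows, so rows that do not move let the fingers close. It gives the time, the measured TCP pose, the force, the opening and the grip force at its end, in the units of the state.
- manip.read_state(): the state, without advancing time (a new reading comes with each control period).
- manip.camera(name): name is "scene" or "top" or "wrist"; returns (picture, depth): 384x512x3 uint8, blue, green, red; 384x512 float32, mm along the optical axis (not along the pixel's ray), 0 where there is no reading.
- manip.camera_info(name): a dict with "fovy" (degrees; the focal length in pixels is half the picture's height over the tangent of half this angle, whatever the lens; pixels are square), "cx", "cy" (the principal point, pixels), "eye" and "orientation" of the camera in the world. Camera axes: x right, y down, z forward; pixel columns grow to the right and rows downward; lengths in mm; the calibration is good to about 2 mm. A picture is of the moment at which its call begins: read the wrist's pose just before it. camera_info takes no time and is no camera call; for the wrist camera it gives the pose at the moment of the call.
- manip.sign_off(): hands the job in; it is judged then, once.
The state is a dict: "clock": time; "joints": joint angles; "qd": joint speeds; "effort": joint torques, N m; "eef_pos": TCP position; "eef_rot": TCP orientation; "wrist_force": force on the tool from outside, world axes, zero at the start; "moment": the same for the moment, N m; "finger_gap": finger opening in mm; "finger_force": force on a finger pad.
Only numpy, scipy, OpenCV 4.12 (cv2) and the standard library are available. Lean on these libraries where they do the work, as an engineer would, in place of code of your own. Each camera call takes 0.05 s, during which the arm holds its last target. There are 200 camera calls.

## Working session

There is one attempt and no reset: what is moved stays moved. The work goes in short steps, Python scripts to look and compute and a tool call to move; the robot and the scene stay as the last step left them, time stands still between calls to the robot, and variables do not carry over. Pictures are saved under pics/ and viewed, at most 10 in all, crops included, and the job is handed in when it is done.

Besides the shell and the picture viewer there is one more tool, called after "Emit:" as name(argument=value, ...) on one line, values as JSON. step_arm: Moves the arm, as the interface text tells. Its arguments: {"type":"object","properties":{"series":{"type":"array"},"squeeze":{"type":"number"}},"required":["series"]}

```bash
mkdir -p pics; cat > h.py <<'E'
import numpy as np, cv2
from cell import manip
from scipy.spatial.transform import Rotation as R
def cam(n):
    i=manip.camera_info(n); p,d=manip.camera(n); return p,d,i
def rot(i):
    o=np.array(i["orientation"],float)
    return o if o.shape==(3,3) else R.from_euler('xyz',o).as_matrix()
def ray(i,uv,z):
    f=192/np.tan(np.radians(i["fovy"])/2); uv=np.atleast_2d(uv).astype(float)
    d=np.c_[(uv[:,0]-i["cx"])/f,(uv[:,1]-i["cy"])/f,np.ones(len(uv))]@rot(i).T
    e=np.array(i["eye"]); return e+d*((z-e[2])/d[:,2])[:,None]
def proj(i,P):
    f=192/np.tan(np.radians(i["fovy"])/2); c=(np.atleast_2d(P)-np.array(i["eye"]))@rot(i)
    return np.c_[i["cx"]+f*c[:,0]/c[:,2],i["cy"]+f*c[:,1]/c[:,2]]
E
python3 - <<'E'
from h import *
for n in("top","scene"):
    p,d,i=cam(n); print(n,i); cv2.imwrite(f"pics/{n}.png",p); np.save(n+"_d.npy",d)
print(manip.read_state())
E
```

```text
top {'fovy': 53.98348648156545, 'cx': 251.0424719393793, 'cy': 193.08927599631951, 'eye': array([ 476.27907193,  -96.93464266, 1426.07058759]), 'orientation': array([-3.07342494, -0.00490866, -1.5669624 ])}
scene {'fovy': 53.72235083824107, 'cx': 263.15727322067863, 'cy': 188.99973039196777, 'eye': array([   75.43996092, -1027.94035522,  1162.08902938]), 'orientation': array([-2.27407831,  0.00561598, -0.48891209])}
{'clock': 0.1, 'joints': array([-1.37959584e+00,  3.00382859e-01,  1.52154946e+00, -4.26079385e-05,
        1.32069399e+00, -6.66134071e-02]), 'qd': array([ 0.00030247,  0.00048198, -0.0013074 , -0.00067772, -0.00059454,
        0.0011196 ]), 'effort': array([ 1.35977672e-03, -5.32645190e+01, -3.53281081e+01,  7.09476345e-02,
        2.35492451e-02, -6.29982151e-05]), 'eef_pos': array([ 140.16134773, -531.57263375,  193.44811542]), 'eef_rot': array([-3.14055854e+00, -2.76246909e-05,  2.57824442e-01]), 'wrist_force': array([-0.17143828,  0.44215429, -0.4986087 ]), 'moment': array([-0.0291082 , -0.02521234,  0.01570288]), 'finger_force': 0.0, 'finger_gap': 94.12974273353134}
```

View pics/top.png

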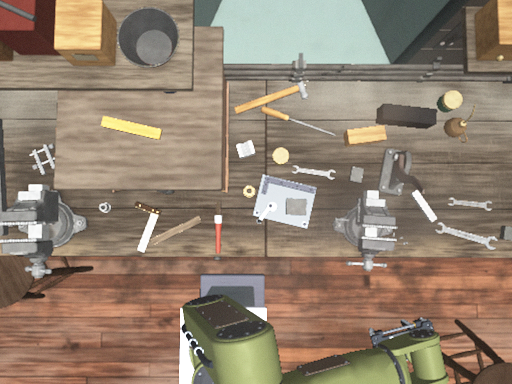

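View pics/scene.png

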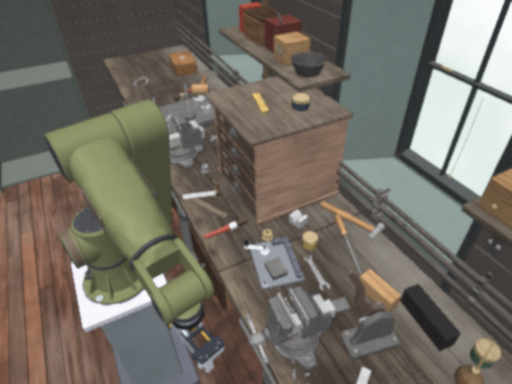

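The top view shows the fixture plate at about (285,202), with a grey block on it at (297,207). There is a second, smaller block on the bench at (357,174). The handle is near (262,213), the bush at (249,191) and the vice at (368,222). I'll enlarge the crop to confirm which block is which.

```bash
python3 - <<'E'
from h import *
p=cv2.imread("pics/top.png"); c=p[160:240,235:375]
cv2.imwrite("pics/crop1.png",cv2.resize(c,None,fx=5.6,fy=5.6,interpolation=cv2.INTER_CUBIC))
i=manip.camera_info("top")
for uv,z in[((297,207),38),((357,174),24),((285,202),14),((262,213),76)]: print(uv,ray(i,uv,z).round(0))
E
```

```text
(297, 207) [[ 520. -273.   38.]]
(357, 174) [[ 645. -500.   24.]]
(285, 202) [[ 540. -231.   14.]]
(262, 213) [[ 497. -143.   76.]]
```

View pics/crop1.png

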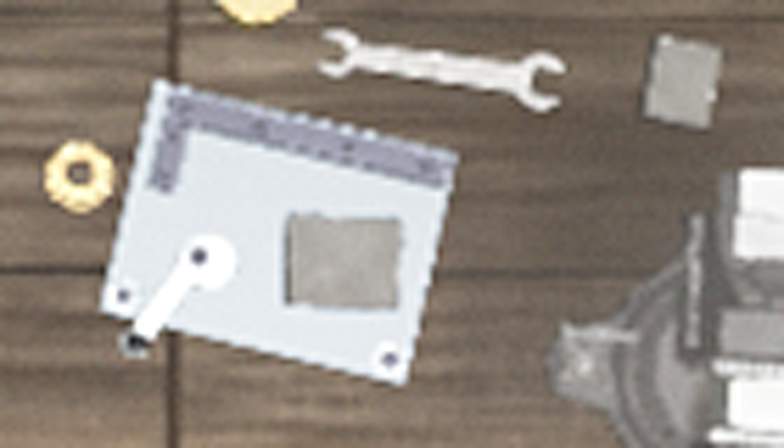

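The block on the plate at (297,207) is about 20x17 px, roughly 75x60 mm, and lies askew, so it is the larger blank. The one at (357,174) is the small look-alike lying on the bench. I'll move above the fixture for a close look with the wrist camera.

Emit:
step_arm(series=[0,0,50,0,0,20,20,50,-0.1,0,40,35,50,-0.1,0,40,35,30,-0.1,0,40,35,0,-0.1,0,40,35,0,-0.12,0,40,35,0,0,0,40,35,0,0,0,40,35,0,0,0,0,0,0,0,0,0,0,0,0,0])

```text
clock: 1.48
eef_pos: [434.2, -272.1, 366.5]
eef_rot: [-3.142, 0.001, -0.262]
wrist_force: [0.3, -0.4, -0.7]
finger_gap: 93.9
finger_force: 0.0
```

```bash
python3 - <<'E'
from h import *
p,d,i=cam("wrist"); print(i); cv2.imwrite("pics/w1.png",p); np.save("w1_d.npy",d)
import pickle; pickle.dump(i,open("w1.pkl","wb"))
s=manip.read_state(); print(s["clock"],s["eef_pos"],s["eef_rot"])
E
```

```text
{'fovy': 66.35401001375928, 'cx': 250.5607564458297, 'cy': 194.7465541153532, 'eye': array([ 511.18056129, -292.83594809,  558.2413877 ]), 'orientation': array([ 2.86306528e+00, -3.25096437e-04, -1.83129229e+00])}
1.525 [ 433.86921192 -272.47792234  366.65459517] [ 3.14155295e+00  3.52490006e-04 -2.63051487e-01]
```

View pics/w1.png

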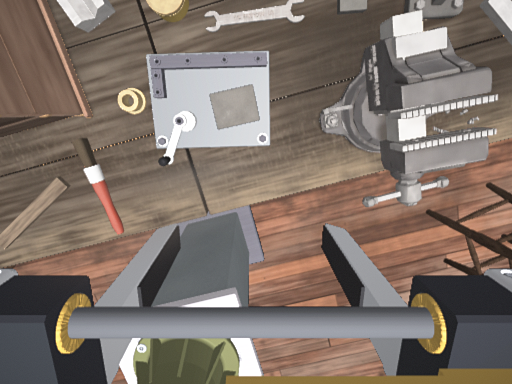

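The wrist view shows the fixture clearly. The plate spans (150..269, 52..147), with the fence along the top, the end stop at upper left (157,80), the blank at (235,106), the cam at (184,121) and the handle at (166,160). Next I'll measure the plate and blank by masks.

```bash
python3 - <<'E'
from h import *
import pickle
i=pickle.load(open("w1.pkl","rb")); p=cv2.imread("pics/w1.png"); d=np.load("w1_d.npy")
hsv=cv2.cvtColor(p,cv2.COLOR_BGR2HSV)
for uv in[(200,85),(235,106),(200,60),(158,85),(166,161),(184,121),(130,100),(280,100)]: print(uv,p[uv[1],uv[0]],hsv[uv[1],uv[0]],d[uv[1],uv[0]])
# depth -> heights
v,u=np.mgrid[0:384,0:512]; f=192/np.tan(np.radians(i["fovy"])/2)
P=np.stack([(u-i["cx"])/f*d,(v-i["cy"])/f*d,d],-1)@rot(i).T+np.array(i["eye"]); z=P[...,2]
for uv in[(200,85),(235,106),(200,60),(158,85),(166,161),(184,121),(130,70),(290,100)]: print(uv,P[uv[1],uv[0]].round(1))
roi=np.zeros(z.shape,bool); roi[45:155,140:280]=1
def comp(m,seed):
    n,l=cv2.connectedComponents(m.astype(np.uint8)); m=(l==l[seed[1],seed[0]]).astype(np.uint8)
    c=max(cv2.findContours(m,cv2.RETR_EXTERNAL,cv2.CHAIN_APPROX_NONE)[0],key=cv2.contourArea); return c
def rep(n,c,zz):
    w=ray(i,c[:,0,:],zz)[:,:2].astype(np.float32); r=cv2.minAreaRect(w); print(n,len(c),np.round(r[0],1),np.round(r[1],1),round(r[2],2)); return r
b=comp(roi&(abs(z-38)<6)&(hsv[...,2]<150)&(P[...,1]<-225),(235,106)); rep("blank depth",b,38)
pl=comp(roi&(hsv[...,0]>95)&(hsv[...,0]<130)&(z>5)|roi&(z>8)&(hsv[...,1]<60),(200,85)); rep("plate",pl,14)
hd=comp((z>48)&(z<95)&roi|((z>48)&(z<95)&(u>150)&(u<180)&(v>150)&(v<172)),(166,161)); rep("handle",hd,76)
vis=cv2.resize(p[40:180,130:290],None,fx=4,fy=4); 
for c,col in((b,(0,0,255)),(pl,(0,255,0)),(hd,(255,0,255))): cv2.polylines(vis,[(c-[130,40])*4+2],True,col,1)
cv2.imwrite("pics/v1.png",vis)
E
```

```text
(200, 85) [212 207 203] [107  11 212] 510.4133
(235, 106) [158 165 171] [ 16  19 171] 496.94525
(200, 60) [156 145 149] [131  18 156] 481.0788
(158, 85) [156 144 148] [130  20 156] 491.70117
(166, 161) [51 50 52] [165  10  52] 487.4927
(184, 121) [255 255 255] [  0   0 255] 498.16934
(130, 100) [103 118 131] [ 16  55 131] 532.07697
(280, 100) [ 77  88 101] [ 14  61 101] 532.5138
(200, 85) [ 575.4 -219.2   15. ]
(235, 106) [ 525.4 -269.6   39.1]
(200, 60) [ 609.7 -233.6   35. ]
(158, 85) [ 591.1 -153.9   34.9]
(166, 161) [ 469.8 -136.7   74.1]
(184, 121) [ 524.1 -179.6   44.8]
(130, 70) [ 6.326e+02 -1.055e+02  2.000e-01]
(290, 100) [ 510.9 -366.5    2.5]
blank depth 1788 [ 302.7 -249.3] [1152.9  755.7] 75.05
plate 433 [ 540.1 -226.7] [209.8 171.1] 76.91
handle 30 [ 472.6 -133.9] [14.6 20.7] 28.15
```

View pics/v1.png

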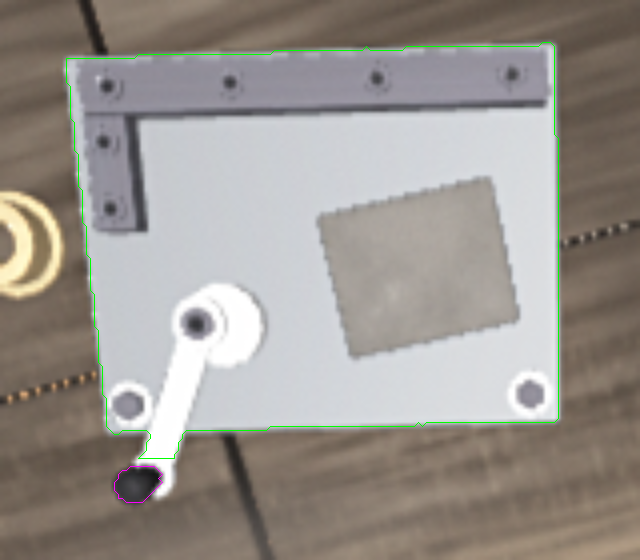

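The overlay outlines the plate and handle well. The blank needs a colour mask. I'll also use the two bolt heads, at overlay pixels (129,405) and (531,394), as fiducials.

```bash
python3 - <<'E'
from h import *
import pickle
i=pickle.load(open("w1.pkl","rb")); p=cv2.imread("pics/w1.png")
hsv=cv2.cvtColor(p,cv2.COLOR_BGR2HSV).astype(int)
v,u=np.mgrid[0:384,0:512]; box=(u>205)&(u<262)&(v>75)&(v<132)
m=(box&(p[...,2].astype(int)>=p[...,0]-0)&(hsv[...,2]<200)).astype(np.uint8)
m=cv2.morphologyEx(m,cv2.MORPH_OPEN,np.ones((3,3)))
c=max(cv2.findContours(m,cv2.RETR_EXTERNAL,cv2.CHAIN_APPROX_NONE)[0],key=cv2.contourArea)
r=cv2.minAreaRect(ray(i,c[:,0],38)[:,:2].astype(np.float32)); print("blank",r)
g=cv2.cvtColor(p,cv2.COLOR_BGR2GRAY).astype(float)
def dark(x,y,k=3):
    x,y=int(round(x)),int(round(y)); w=g[y-k:y+k+1,x-k:x+k+1]; W=np.clip(w.max()-20-w,0,None)
    yy,xx=np.mgrid[y-k:y+k+1,x-k:x+k+1]; return (W*xx).sum()/W.sum(),(W*yy).sum()/W.sum()
bl=ray(i,dark(130+129/4,40+405/4),23)[0]; br=ray(i,dark(130+531/4,40+394/4),23)[0]
ey=(bl-br)[:2]; L=np.linalg.norm(ey); ey/=L; ex=np.array([ey[1],-ey[0]]); yaw=np.arctan2(ex[1],ex[0])
O=(bl+br)[:2]/2+66*ex; print("bolt dist",L,"yaw",yaw,"O",O)
pv=ray(i,dark(130+197/4,40+322/4),44)[0][:2]
def fx(q): return np.array([(q-O)@ex,(q-O)@ey]).round(1)
print("pivot fix",fx(pv),"blank fix",fx(np.array(r[0])),"blank pts",[fx(q) for q in cv2.boxPoints(r)])
h=np.array([472.6,-133.9]);print("handle fix",fx(h))
# fence edge top face z=34 in front
for uv in[(130+200/4,40+114/4),(130+480/4,40+103/4)]: print("fence top edge",fx(ray(i,uv,34)[0][:2]))
for uv in[(130+131/4,40+180/4)]: print("stop top edge",fx(ray(i,uv,34)[0][:2]))
E
```

```text
blank ((524.2430419921875, -268.1814270019531), (74.15904998779297, 59.39501190185547), 87.18961334228516)
bolt dist 180.69678135288132 yaw -0.23337928779086742 O [ 545.18060184 -228.65921914]
pivot fix [-30.5  51.7] blank fix [-11.2 -43.3] blank pts [array([-33.6, -85.2]), array([ 24.8, -74.3]), array([11.2, -1.4]), array([-47.2, -12.3])]
handle fix [-92.5  75.4]
fence top edge [52.1 44.3]
fence top edge [ 53.2 -71.5]
stop top edge [27.3 75.6]
```

Everything agrees: bolt distance 180.7 (182), pivot at (-30.5, 51.7) and blank 74x59. The fixture origin is about (545,-229) with yaw -0.234. The blank sits at fixture (-11,-43), rotated +0.185. I'll descend behind it with the jaws at about 36 mm.

Emit:
step_arm(series=[17,8,-40,0.015,0.62,18,9,-50,0.014,0.62,0,0,-50,0,0.62,0,0,-50,0,0.62,0,0,-50,0,0.62,0,0,-30,0,0.62,0,0,0,0,0.62,0,0,0,0,0.62])

```text
clock: 2.52
eef_pos: [469.7, -255.8, 98.4]
eef_rot: [3.141, -0.002, -0.234]
wrist_force: [0.1, -0.1, 0.5]
finger_gap: 35.7
finger_force: 0.0
```

Emit:
step_arm(series=[0,0,-30,0,0.62,0,0,-22,0,0.62,0,0,0,0,0.62,4.9,-1.2,0,0,0.62,4.9,-1.2,0,0,0.62,4.9,-1.2,0,0,0.62,4.9,-1.2,0,0,0.62,4.9,-1.2,0,0,0.62,4.9,-1.2,0,0,0.62,0,0,0,0,0.62])

```text
clock: 3.78
eef_pos: [499.1, -262.1, 44.6]
eef_rot: [-3.142, 0.0, -0.233]
wrist_force: [-0.6, 0.4, 0.0]
finger_gap: 35.7
finger_force: 0.0
```

```bash
cat >> h.py <<'E'
O=np.array([545.2,-228.7]); yaw=-0.2334
ex=np.array([np.cos(yaw),np.sin(yaw)]); ey=np.array([-ex[1],ex[0]])
def fx(q): return np.array([(np.asarray(q)[:2]-O)@ex,(np.asarray(q)[:2]-O)@ey]).round(1)
def st():
    s=manip.read_state(); print(s["clock"],"fix",fx(s["eef_pos"]),"z",s["eef_pos"][2].round(1),"F",s["wrist_force"].round(1),s["eef_rot"].round(3)); return s
E
python3 -c "
from h import *
st()"
```

```text
3.775 fix [-37.1 -43.1] z 44.6 F [-0.6  0.4  0. ] [-3.142  0.    -0.233]
```

Emit:
step_arm(series=[3.9,-0.9,0,0,0.62,3.9,-0.9,0,0,0.62,3.9,-0.9,0,0,0.62,3.9,-0.9,0,0,0.62,3.9,-0.9,0,0,0.62,1,-0.25,0,0,0.62,0,0,0,0,0.62,0,0,0,0,0.62])

```text
clock: 4.78
eef_pos: [519.3, -266.8, 44.8]
eef_rot: [3.142, 0.0, -0.233]
wrist_force: [0.2, -0.1, -0.8]
finger_gap: 35.8
finger_force: 0.0
```

```bash
python3 -c "
from h import *
st(); p,d,i=cam('wrist'); cv2.imwrite('pics/w2.png',p[:300])"
```

```text
4.775 fix [-16.4 -43. ] z 44.8 F [ 0.2 -0.1 -0.8] [ 3.142  0.    -0.233]
```

View pics/w2.png

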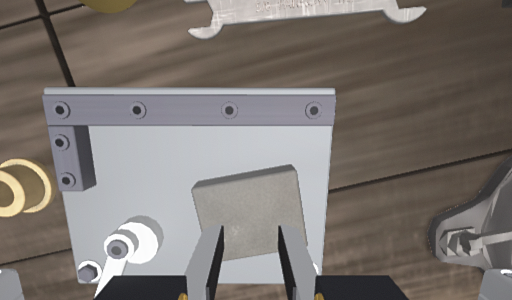

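The picture shows the blank still askew with both fingertips, at (220,226) and (282,226), drawn over it. I'll check heights by depth.

```bash
python3 - <<'E'
from h import *
p,d,i=cam("wrist"); s=st(); print(i["eye"],i["orientation"])
f=192/np.tan(np.radians(i["fovy"])/2)
def P(u,v):
    D=d[v,u]; return np.array([(u-i["cx"])/f*D,(v-i["cy"])/f*D,D])@rot(i).T+np.array(i["eye"])
for u,v in[(220,232),(218,245),(284,235),(288,250),(250,200),(250,245),(205,225),(300,240),(150,160),(215,265)]: q=P(u,v); print((u,v),fx(q),q[2].round(1), s["eef_pos"]-q if 0 else "")
print("expected tips px",proj(i,[[*(s["eef_pos"][:2]+k*ey*24),z] for z in (20,45) for k in(-1,1)]).round(0))
E
```

```text
4.875 fix [-16.4 -43. ] z 44.8 F [-0.3 -0.3  0.1] [-3.142 -0.    -0.233]
[ 596.77603784 -285.27096705  236.54194426] [ 2.86360602e+00 -2.99212626e-04 -1.80255868e+00]
(220, 232) [ -8.7 -24.4] 68.5 
(218, 245) [ -9.1 -25. ] 85.8 
(284, 235) [ -7. -63.] 76.6 
(288, 250) [ -7. -63.] 96.0 
(250, 200) [  2.8 -42.9] 38.3 
(250, 245) [-31.2 -42.9] 39.8 
(205, 225) [-16.  -10.4] 38.5 
(300, 240) [ -6.8 -71.2] 83.9 
(150, 160) [27.3 33.2] 14.6 
(215, 265) [-11.6 -25.3] 103.7 
expected tips px [[281. 217.]
 [220. 217.]
 [284. 229.]
 [216. 229.]]
```

```bash
python3 - <<'E'
from h import *
p,d,i=cam("wrist"); s=st()
f=192/np.tan(np.radians(i["fovy"])/2)
def P(u,v):
    D=d[v,u]; return np.array([(u-i["cx"])/f*D,(v-i["cy"])/f*D,D])@rot(i).T+np.array(i["eye"])
for u in(216,219,222,285):
  for v in range(206,236,2): q=P(u,v); print((u,v),p[v,u],d[v,u].round(0),fx(q),q[2].round(1))
cv2.imwrite("pics/w3.png",cv2.resize(p[150:290,150:350],None,fx=4,fy=4,interpolation=cv2.INTER_CUBIC))
E
```

```text
4.925 fix [-16.4 -43. ] z 44.8 F [-0.2 -0.   0.1] [ 3.142 -0.    -0.233]
(216, 206) [148 153 157] 207.0 [ -1.1 -19. ] 40.0
(216, 208) [150 156 159] 210.0 [ -3.4 -18.6] 37.7
(216, 210) [145 150 154] 209.0 [ -4.6 -18.7] 38.4
(216, 212) [146 152 155] 209.0 [ -6.  -18.7] 38.8
(216, 214) [146 151 155] 210.0 [ -7.5 -18.6] 38.8
(216, 216) [148 151 156] 210.0 [ -9.  -18.6] 38.9
(216, 218) [148 152 156] 210.0 [-10.4 -18.6] 39.2
(216, 220) [147 151 154] 211.0 [-12.1 -18.5] 38.8
(216, 222) [147 153 157] 212.0 [-13.7 -18.4] 38.5
(216, 224) [153 154 156] 190.0 [ -6.9 -21. ] 59.4
(216, 226) [157 152 151] 186.0 [ -6.9 -21.4] 62.9
(216, 228) [155 152 151] 183.0 [ -7.1 -21.7] 65.9
(216, 230) [156 152 152] 180.0 [ -6.9 -22.1] 69.4
(216, 232) [156 152 152] 177.0 [ -7.1 -22.4] 72.1
(216, 234) [156 152 151] 174.0 [ -7.  -22.8] 75.4
(219, 206) [150 156 159] 209.0 [ -1.7 -20.9] 38.1
(219, 208) [149 154 156] 208.0 [ -3.  -20.9] 38.7
(219, 210) [149 152 155] 208.0 [ -4.1 -21. ] 39.8
(219, 212) [145 150 154] 209.0 [ -5.8 -20.9] 39.4
(219, 214) [148 152 156] 207.0 [ -6.5 -21.1] 41.7
(219, 216) [145 150 154] 20
[... 1254 characters left out ...]

(285, 208) [147 153 158] 208.0 [ -2.8 -67.7] 39.1
(285, 210) [142 149 154] 210.0 [ -4.7 -67.9] 38.0
(285, 212) [147 153 157] 208.0 [ -5.6 -67.7] 39.7
(285, 214) [148 155 159] 209.0 [ -7.1 -67.8] 39.6
(285, 216) [147 153 156] 210.0 [ -9.  -67.9] 38.5
(285, 218) [148 155 159] 211.0 [-10.7 -68. ] 38.2
(285, 220) [147 152 157] 211.0 [-11.9 -68. ] 39.0
(285, 222) [146 153 157] 212.0 [-13.7 -68.1] 38.2
(285, 224) [153 155 155] 189.0 [ -6.8 -65.5] 59.6
(285, 226) [156 153 152] 187.0 [ -7.1 -65.2] 62.2
(285, 228) [156 152 150] 183.0 [ -7.  -64.8] 65.8
(285, 230) [157 153 152] 180.0 [ -7.  -64.4] 69.1
(285, 232) [155 151 150] 178.0 [ -7.3 -64.2] 71.5
(285, 234) [157 153 152] 174.0 [ -6.8 -63.7] 75.6
```

View pics/w3.png

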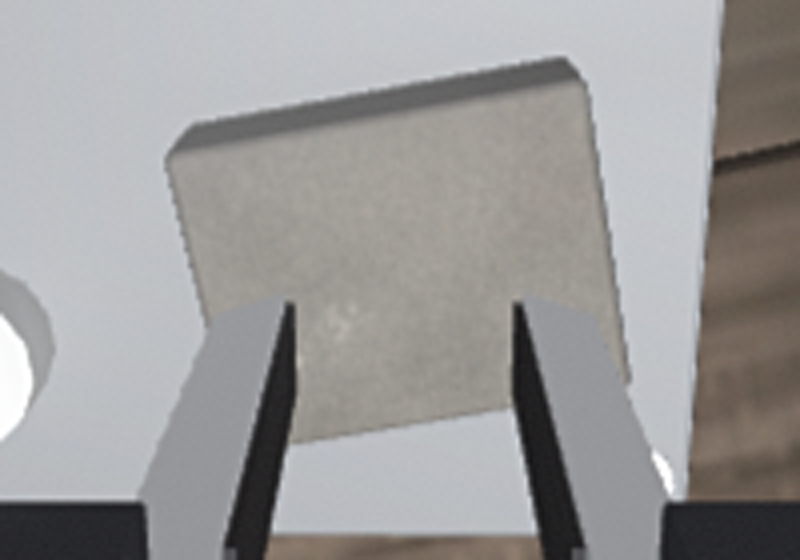

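The depth shows that the fingertips are really at z≈58 while the TCP reads 44.8. They end about 13.5 mm above the reported TCP instead of 25 mm below it, so they passed over the blank without touching it. Sideways they agree with the reported pose. I'll check the body height the same way, then back off and work 38 mm lower.

Emit:
step_arm(series=[-12,2.9,0,0,0.62,-20,4.7,0,0,0.62,-18,4.2,0,0,0.62,0,0,0,0,0.62])

```text
clock: 5.42
eef_pos: [468.4, -254.8, 45.0]
eef_rot: [-3.142, 0.0, -0.234]
wrist_force: [-0.0, 0.1, 0.6]
finger_gap: 35.7
finger_force: 0.0
```

```bash
python3 - <<'E'
from h import *
p,d,i=cam("wrist"); s=st()
f=192/np.tan(np.radians(i["fovy"])/2)
v,u=np.mgrid[0:384,0:512]
P=np.stack([(u-i["cx"])/f*d,(v-i["cy"])/f*d,d],-1)@rot(i).T+np.array(i["eye"]); z=P[...,2]
for u_ in (60,160,170,330,200,210,300):
  print(u_,[(vv,z[vv,u_].round(0),fx(P[vv,u_])[0]) for vv in range(222,384,9)])
E
```

```text
5.475 fix [-67.8 -43.2] z 45.1 F [ 0.1  0.2 -0.5] [ 3.141 -0.    -0.234]
60 [(222, np.float64(1.0), np.float64(-80.9)), (231, np.float64(1.0), np.float64(-89.1)), (240, np.float64(2.0), np.float64(-97.4)), (249, np.float64(0.0), np.float64(-106.5)), (258, np.float64(1.0), np.float64(-115.3)), (267, np.float64(63.0), np.float64(-88.7)), (276, np.float64(74.0), np.float64(-88.4)), (285, np.float64(78.0), np.float64(-92.6)), (294, np.float64(76.0), np.float64(-99.9)), (303, np.float64(1.0), np.float64(-161.8)), (312, np.float64(169.0), np.float64(-41.5)), (321, np.float64(172.0), np.float64(-41.5)), (330, np.float64(172.0), np.float64(-44.8)), (339, np.float64(1.0), np.float64(-202.3)), (348, np.float64(2.0), np.float64(-212.2)), (357, np.float64(0.0), np.float64(-224.5)), (366, np.float64(1.0), np.float64(-234.9)), (375, np.float64(0.0), np.float64(-247.0))]
160 [(222, np.float64(14.0), np.float64(-75.5)), (231, np.float64(1.0), np.float64(-89.0)), (240, np.float64(1.0), np.float64(-97.4)), (249, np.float64(2.0), np.float64(-105.9)), (258, np.float64(1.0), np.float64(-115.0)), (267, np
[... 3942 characters left out ...]
.float64(-58.9)), (249, np.float64(95.0), np.float64(-59.3)), (258, np.float64(105.0), np.float64(-59.3)), (267, np.float64(114.0), np.float64(-59.3)), (276, np.float64(121.0), np.float64(-59.3)), (285, np.float64(128.0), np.float64(-59.6)), (294, np.float64(135.0), np.float64(-59.4)), (303, np.float64(138.0), np.float64(-61.3)), (312, np.float64(170.0), np.float64(-40.2)), (321, np.float64(172.0), np.float64(-42.1)), (330, np.float64(172.0), np.float64(-44.3)), (339, np.float64(141.0), np.float64(-75.3)), (348, np.float64(143.0), np.float64(-78.2)), (357, np.float64(-802.0), np.float64(-1022.5)), (366, np.float64(-800.0), np.float64(-1069.8)), (375, np.float64(-797.0), np.float64(-1116.4))]
```

The body is also about 39 mm high, at z≈158. The whole tool is offset by that amount and its proportions match the description. I'll use TCP z≈7, which puts the tips at about 20.

Emit:
step_arm(series=[0,0,-20,0,0.62,0,0,-14,0,0.62,0,0,-4,0,0.62,0,0,0,0,0.62,4.9,-1.2,0,0,0.62,4.9,-1.2,0,0,0.62,2.9,-0.7,0,0,0.62,2.9,-0.7,0,0,0.62,2.9,-0.7,0,0,0.62,2.9,-0.7,0,0,0.62,2.9,-0.7,0,0,0.62,2.9,-0.7,0,0,0.62])

```text
clock: 6.98
eef_pos: [496.7, -261.6, 6.7]
eef_rot: [-3.142, 0.0, -0.233]
wrist_force: [-2.3, 1.3, 1.6]
finger_gap: 35.6
finger_force: 1.3
```

```bash
cat >> h.py <<'E'
def blank(i,p):
    c0=proj(i,[*(O+10*ex),38])[0]; hsv=cv2.cvtColor(p,cv2.COLOR_BGR2HSV).astype(int)
    m=((p[...,2].astype(int)>p[...,0])&(hsv[...,2]<200)&(hsv[...,2]>120))
    v,u=np.mgrid[0:384,0:512]; w=ray(i,np.c_[u.ravel(),v.ravel()],38)[:,:2]-O
    X=(w@ex).reshape(384,512);Y=(w@ey).reshape(384,512); m&=(X>-70)&(X<58)&(Y>-102)&(Y<80)
    m=cv2.morphologyEx(m.astype(np.uint8),cv2.MORPH_OPEN,np.ones((5,5)))
    c=max(cv2.findContours(m,cv2.RETR_EXTERNAL,cv2.CHAIN_APPROX_NONE)[0],key=cv2.contourArea)
    q=np.c_[X[c[:,0,1],c[:,0,0]],Y[c[:,0,1],c[:,0,0]]].astype(np.float32); r=cv2.minAreaRect(q)
    print("blank rect fix",np.round(r[0],1),np.round(r[1],1),round(r[2],1)); return q
E
python3 - <<'E'
from h import *
s=st(); p,d,i=cam("wrist"); cv2.imwrite("pics/w4.png",p[:300]); blank(i,p)
E
```

```text
6.975 fix [-39.5 -43.2] z 6.7 F [-2.3  1.3  1.6] [-3.142  0.    -0.233]
blank rect fix [ -0.5 -48.6] [58.6 74.3] 0.1
```

View pics/w4.png

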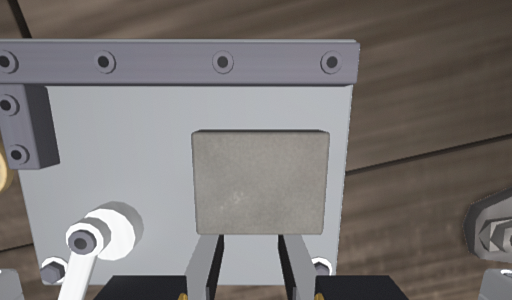

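The blank is now square to the fixture, with its lower edge flat on both tips at v≈235. Its centre is at fixture (-0.5,-48.6). I'll continue to the fence.

Emit:
step_arm(series=[3.9,-0.9,0,0,0.62,3.9,-0.9,0,0,0.62,3.9,-0.9,0,0,0.62,3.9,-0.9,0,0,0.62,3.9,-0.9,0,0,0.62,1.5,-0.35,0,0,0.62,1,-0.25,0,0,0.62,1,-0.25,0,0,0.62,0.8,-0.2,0,0,0.62])

```text
clock: 8.15
eef_pos: [520.3, -267.1, 6.8]
eef_rot: [-3.141, 0.0, -0.233]
wrist_force: [-7.8, 3.3, 3.9]
finger_gap: 35.6
finger_force: 3.6
```

```bash
python3 - <<'E'
from h import *
s=st(); p,d,i=cam("wrist"); blank(i,p)
E
```

```text
8.15 fix [-15.3 -43.1] z 6.8 F [-7.8  3.3  3.9] [-3.141  0.    -0.233]
blank rect fix [ 23.7 -48.4] [58.6 74.4] 0.1
```

The blank is against the fence, with about 8 N on the tips. Before working at its far end, I'll check how close the vice is at the body's height.

```bash
python3 - <<'E'
from h import *
import pickle
i=pickle.load(open("w1.pkl","rb")); d=np.load("w1_d.npy")
f=192/np.tan(np.radians(i["fovy"])/2); v,u=np.mgrid[0:384,0:512]
P=np.stack([(u-i["cx"])/f*d,(v-i["cy"])/f*d,d],-1)@rot(i).T+np.array(i["eye"])
m=(u>290)&(v<215)&(d>0)
q=P[m]; F=np.c_[(q[:,:2]-O)@ex,(q[:,:2]-O)@ey]
for z0 in(40,90,110,130,160):
    k=(q[:,2]>z0)
    for a,b in((-120,-60),(-60,0),(0,60),(60,120),(120,180)):
        kk=k&(F[:,0]>a)&(F[:,0]<b); print(z0,(a,b),F[kk,1].max().round(0) if kk.sum()>5 else None,end='; ')
    print()
E
```

```text
40 (-120, -60) -254.0; 40 (-60, 0) -189.0; 40 (0, 60) -246.0; 40 (60, 120) -245.0; 40 (120, 180) None; 
90 (-120, -60) -254.0; 90 (-60, 0) -247.0; 90 (0, 60) -246.0; 90 (60, 120) -245.0; 90 (120, 180) None; 
110 (-120, -60) -254.0; 110 (-60, 0) -247.0; 110 (0, 60) -247.0; 110 (60, 120) -248.0; 110 (120, 180) None; 
130 (-120, -60) -254.0; 130 (-60, 0) -247.0; 130 (0, 60) -247.0; 130 (60, 120) -251.0; 130 (120, 180) None; 
160 (-120, -60) -254.0; 160 (-60, 0) -247.0; 160 (0, 60) -247.0; 160 (60, 120) None; 160 (120, 180) None;
```

The vice starts at fixture y≈-246 and the body would reach about -195, so it clears.

Emit:
step_arm(series=[-4.9,1.2,0,0,0.62,-3,0.7,10,0,0.62,0,0,30,0,1,11,-24,0,0,1,11,-24,0,0,1,12,-25,0,0,1,0,0,0,0,1,0,0,0,0,1], squeeze=5)

```text
clock: 9.2
eef_pos: [546.3, -337.7, 47.0]
eef_rot: [-3.141, -0.0, -0.233]
wrist_force: [0.8, 0.2, -0.4]
finger_gap: 0.6
finger_force: 0.0
```

```bash
python3 - <<'E'
from h import *
s=st(); p,d,i=cam("wrist"); blank(i,p)
E
```

```text
9.2 fix [  26.2 -105.8] z 47.0 F [ 0.8  0.2 -0.4] [-3.141 -0.    -0.233]
blank rect fix [ 24.  -48.7] [59.  74.4] 0.1
```

Emit:
step_arm(series=[0,0,-20,0,1,0,0,-16,0,1,0,0,-4,0,1,0,0,0,0,1,1.16,4.86,0,0,1,1.16,4.86,0,0,1,1.16,4.86,0,0,1,1.16,4.86,0,0,1,1.16,4.86,0,0,1,1.16,4.86,0,0,1,1.16,4.86,0,0,1,1.16,4.86,0,0,1])

```text
clock: 10.75
eef_pos: [555.8, -299.1, 6.8]
eef_rot: [3.142, -0.0, -0.233]
wrist_force: [-1.1, -3.1, 3.0]
finger_gap: 0.7
finger_force: 1.8
```

```bash
python3 - <<'E'
from h import *
s=st(); p,d,i=cam("wrist"); blank(i,p)
E
```

```text
10.75 fix [ 26.6 -66. ] z 6.8 F [-1.1 -3.1  3. ] [ 3.142 -0.    -0.233]
blank rect fix [ 23.5 -16.4] [59.1 74.2] 0.1
```

Emit:
step_arm(series=[1.16,4.86,0,0,1,1.16,4.86,0,0,1,1.16,4.86,0,0,1,1.16,4.86,0,0,1,1.16,4.86,0,0,1,1.16,4.86,0,0,1,1.16,4.86,0,0,1,1.16,4.86,0,0,1,1.16,4.86,0,0,1,0.7,2.9,0,0,1,0.23,0.97,0,0,1,0.23,0.97,0,0,1,0.23,0.97,0,0,1,0.23,0.97,0,0,1])

```text
clock: 12.55
eef_pos: [567.8, -248.8, 6.7]
eef_rot: [-3.142, 0.0, -0.233]
wrist_force: [-1.0, -2.5, -1.1]
finger_gap: 0.4
finger_force: 1.2
```

```bash
python3 - <<'E'
from h import *
s=st(); p,d,i=cam("wrist"); blank(i,p)
E
```

```text
12.55 fix [ 26.6 -14.4] z 6.7 F [-1.  -2.5 -1.1] [-3.142  0.    -0.233]
blank rect fix [23.3 35.4] [58.4 73.9] 0.1
```

Not against the stop yet, since the force is only the 2.5 N of sliding friction. I'll take 1 mm steps.

Emit:
step_arm(series=[0.23,0.97,0,0,1,0.23,0.97,0,0,1,0.12,0.5,0,0,1,0,0,0,0,1])

```text
clock: 13.1
eef_pos: [568.4, -246.3, 6.7]
eef_rot: [-3.141, 0.0, -0.233]
wrist_force: [-0.2, -1.8, -1.2]
finger_gap: 0.6
finger_force: 0.5
```

Emit:
step_arm(series=[0.23,0.97,0,0,1,0.23,0.97,0,0,1,0.12,0.5,0,0,1])

```text
clock: 13.48
eef_pos: [568.3, -245.7, 6.8]
eef_rot: [3.139, 0.0, -0.234]
wrist_force: [-5.3, -14.3, -1.5]
finger_gap: 0.3
finger_force: 8.2
```

```bash
python3 - <<'E'
from h import *
s=st(); p,d,i=cam("wrist"); blank(i,p)
E
```

```text
13.475 fix [ 26.4 -11.2] z 6.8 F [ -5.3 -14.3  -1.5] [ 3.139  0.    -0.234]
blank rect fix [23.4 38.4] [59.  74.1] 0.1
```

The blank is on the stop with 14 N. I'll now give a short confirming press toward the fence near its right end, clear of the cam.

Emit:
step_arm(series=[-1.2,-4.9,0,0,1,0,0,20,0,1,0,0,20,0,1,-24,17,0,0,1,-24,17,0,0,1,0,0,0,0,1,0,0,-20,0,1,0,0,-20,0,1,0,0,0,0,1,3.9,-0.9,0,0,1,3.9,-0.9,0,0,1,2.9,-0.7,0,0,1,1,-0.23,0,0,1,1,-0.23,0,0,1])

```text
clock: 15.28
eef_pos: [532.1, -217.9, 6.8]
eef_rot: [3.141, 0.001, -0.233]
wrist_force: [-4.2, -0.4, 2.5]
finger_gap: 0.2
finger_force: 2.2
```

```bash
python3 -c "
from h import *
st()"
```

```text
15.275 fix [-15.3   7.5] z 6.8 F [-4.2 -0.4  2.5] [ 3.141e+00  1.000e-03 -2.330e-01]
```

Emit:
step_arm(series=[0.8,-0.2,0,0,1,0.5,-0.1,0,0,1])

```text
clock: 15.52
eef_pos: [532.2, -217.9, 6.8]
eef_rot: [-3.141, 0.004, -0.233]
wrist_force: [-16.8, 2.5, 12.7]
finger_gap: 0.4
finger_force: 8.5
```

```bash
python3 - <<'E'
from h import *
s=st(); p,d,i=cam("wrist"); blank(i,p)
E
```

```text
15.525 fix [-15.2   7.5] z 6.8 F [-16.8   2.5  12.7] [-3.141  0.004 -0.233]
blank rect fix [23.6 38.2] [58.  73.5] 0.1
```

The blank is home and the cam is still open. Before going behind the handle, I'll check the chest corner's clearance from the body and list the waypoints.

```bash
python3 - <<'E'
from h import *
i=manip.camera_info("top"); d=np.load("top_d.npy"); f=192/np.tan(np.radians(i["fovy"])/2); v,u=np.mgrid[0:384,0:512]
P=np.stack([(u-i["cx"])/f*d,(v-i["cy"])/f*d,d],-1)@rot(i).T+np.array(i["eye"])
q=P[(u>60)&(u<240)&(v>95)&(v<200)&(P[...,2]>380)&(P[...,2]<460)]; print("chest min x",np.percentile(q[:,0],.5),"min y",np.percentile(q[:,1],.5))
from itertools import product
for th in np.radians([150,158,170,185,200,215,230,245,255]):
    U=np.array([np.cos(th),np.sin(th)]); t=np.array([-U[1],U[0]]); b=20
    c=np.array([-30.5,50])+70*U-b*t; w=O+c[0]*ex+c[1]*ey; yw=yaw+th-np.pi
    X=np.array([np.cos(yw),np.sin(yw)]); Y=np.array([-X[1],X[0]])
    cs=np.array([w+a*37*X+k*88*Y for a,k in product((-1,1),(-1,1))]).round(0).tolist()
    print(np.degrees(th).round(),"w",w.round(1),"yaw",yw.round(3),cs)
E
```

```text
chest min x 552.9198382127166 min y -22.606859521450552
150.0 w [ 489.9 -110.4] yaw -0.757 [[403.0, -149.0], [523.0, -21.0], [456.0, -200.0], [577.0, -72.0]]
158.0 w [ 481.6 -116.2] yaw -0.617 [[400.0, -167.0], [502.0, -23.0], [461.0, -209.0], [563.0, -66.0]]
170.0 w [ 470.8 -126.9] yaw -0.408 [[402.0, -193.0], [472.0, -31.0], [470.0, -222.0], [540.0, -61.0]]
185.0 w [ 460.7 -143. ] yaw -0.146 [[411.0, -225.0], [437.0, -51.0], [485.0, -235.0], [510.0, -61.0]]
200.0 w [ 455.3 -161.2] yaw 0.116 [[429.0, -253.0], [408.0, -78.0], [502.0, -244.0], [482.0, -70.0]]
215.0 w [ 454.6 -180.2] yaw 0.377 [[453.0, -276.0], [388.0, -112.0], [521.0, -248.0], [457.0, -85.0]]
230.0 w [ 459.  -198.7] yaw 0.639 [[482.0, -291.0], [377.0, -150.0], [541.0, -247.0], [436.0, -106.0]]
245.0 w [ 468.  -215.5] yaw 0.901 [[514.0, -299.0], [376.0, -190.0], [560.0, -241.0], [422.0, -132.0]]
255.0 w [ 476.2 -225.1] yaw 1.076 [[536.0, -299.0], [381.0, -216.0], [571.0, -234.0], [416.0, -151.0]]
```

Emit:
step_arm(series=[-7.8,1.9,0,0,1,0,0,40,0,1,0,0,38,0,1,-10,27,0,-0.128,1,-10,27,0,-0.128,1,-9,26,0,-0.128,1,-9,26,0,0,1,0,0,0,0,1])

```text
clock: 16.58
eef_pos: [487.7, -109.1, 84.9]
eef_rot: [-3.141, -0.0, -0.615]
wrist_force: [0.3, -0.2, 0.0]
finger_gap: 0.0
finger_force: 0.0
```

```bash
python3 - <<'E'
from h import *
s=st(); print(s["eef_pos"]); p,d,i=cam("wrist"); blank(i,p)
print("handle px exp",proj(i,[*(O+ex*-95+ey*76),76]).round(0))
cv2.imwrite("pics/w5.png",p)
E
```

```text
16.575 fix [-83.6 103.1] z 84.9 F [ 0.3 -0.2  0. ] [-3.141 -0.    -0.615]
[ 487.7366355  -109.10170055   84.93852079]
blank rect fix [24. 38.] [58.9 73.9] 0.2
handle px exp [[290. 225.]]
```

View pics/w5.png

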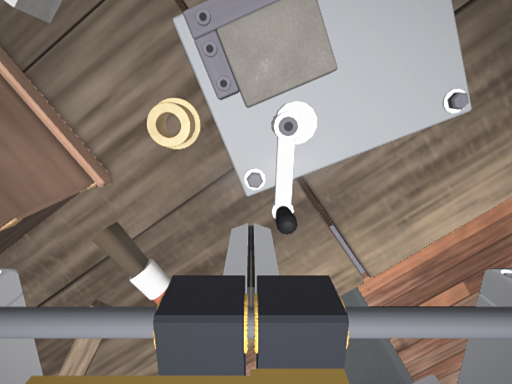

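The blank is still home. The black handle is at (287,221), and the closed fingers at (250,228) stand just behind it. Next I'll lower and work out the arc increments.

Emit:
step_arm(series=[0,0,-25,0,1,0,0,-25,0,1,0,0,0,0,1])

```text
clock: 17.0
eef_pos: [487.3, -110.7, 33.5]
eef_rot: [3.141, 0.003, -0.618]
wrist_force: [-0.4, -0.1, 0.5]
finger_gap: 0.3
finger_force: 0.0
```

```bash
cat > arc.py <<'E'
from h import *
import sys
def arc(ths,b):
    s=st(); w0=s["eef_pos"][:2]; y0=s["eef_rot"][2]; print(w0,y0)
    for td in ths:
        th=np.radians(td); U=np.array([np.cos(th),np.sin(th)]); t=np.array([-U[1],U[0]])
        c=np.array([-30.5,50])+70*U-b*t; w=O+c[0]*ex+c[1]*ey; yw=yaw+th-np.pi
        print(td,(w-w0).round(1),round(yw-y0,3)); w0,y0=w,yw
E
python3 -c "
from arc import *
arc([158,164,170,176,182,188,194,200,206],20)"
```

```text
17.0 fix [-83.6 101.4] z 33.5 F [-0.4 -0.1  0.5] [ 3.141e+00  3.000e-03 -6.180e-01]
[ 487.290948   -110.70230646] -0.6177939662026524
158 [-5.7 -5.5] 0.0
164 [-5.7 -5.1] 0.105
170 [-5.1 -5.6] 0.105
176 [-4.5 -6.1] 0.105
182 [-3.8 -6.6] 0.105
188 [-3.1 -6.9] 0.105
194 [-2.4 -7.2] 0.105
200 [-1.6 -7.4] 0.105
206 [-0.8 -7.6] 0.105
```

Emit:
step_arm(series=[-5.7,-5.5,0,0,1,-5.7,-5.1,0,0.105,1,-5.1,-5.6,0,0.105,1,-4.5,-6.1,0,0.105,1,-3.8,-6.6,0,0.105,1,-3.1,-6.9,0,0.105,1,-2.4,-7.2,0,0.105,1,-1.6,-7.4,0,0.105,1,-0.8,-7.6,0,0.105,1,0,0,0,0,1])

```text
clock: 18.25
eef_pos: [455.5, -169.1, 35.8]
eef_rot: [3.141, -0.001, 0.221]
wrist_force: [0.3, 0.2, -0.2]
finger_gap: 1.0
finger_force: 0.0
```

```bash
python3 - <<'E'
from arc import *
arc([212,218,224,230,236,242,246],20)
p,d,i=cam("wrist"); cv2.imwrite("pics/w6.png",p)
E
```

```text
18.25 fix [-101.1   37.3] z 35.8 F [ 0.3  0.2 -0.2] [ 3.141e+00 -1.000e-03  2.210e-01]
[ 455.49882179 -169.07050538] 0.22134007216502827
212 [-1.1 -7.3] 0.104
218 [ 0.8 -7.6] 0.105
224 [ 1.5 -7.5] 0.105
230 [ 2.3 -7.3] 0.105
236 [ 3.1 -7. ] 0.105
242 [ 3.8 -6.6] 0.105
246 [ 2.9 -4.2] 0.07
```

View pics/w6.png

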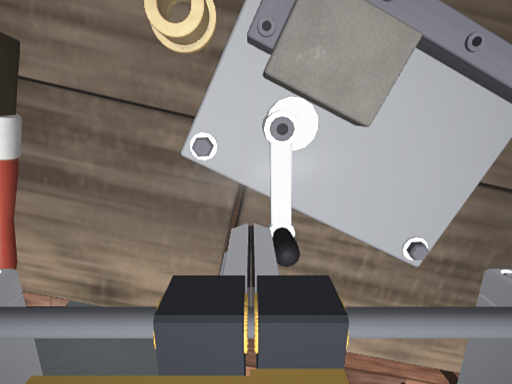

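The picture shows the handle at (287,245) being carried ahead of the fingers, with the lever pointing straight at them and the blank still in its corner. Continuing along the arc.

Emit:
step_arm(series=[-1.1,-7.3,0,0.104,1,0.8,-7.6,0,0.105,1,1.5,-7.5,0,0.105,1,2.3,-7.3,0,0.105,1,3.1,-7,0,0.105,1,3.8,-6.6,0,0.105,1,2.9,-4.2,0,0.07,1,0,0,0,0,1])

```text
clock: 19.3
eef_pos: [468.2, -215.5, 35.1]
eef_rot: [-3.141, 0.0, 0.92]
wrist_force: [-3.2, 1.6, 2.2]
finger_gap: 0.4
finger_force: 2.0
```

```bash
python3 - <<'E'
from arc import *
arc([250,253,255,257,259],20)
p,d,i=cam("wrist"); blank(i,p)
E
```

```text
19.3 fix [-77.9  -4.9] z 35.1 F [-3.2  1.6  2.2] [-3.141  0.     0.92 ]
[ 468.24458    -215.48946947] 0.9203056973680013
250 [ 3.6 -5. ] 0.068
253 [ 2.6 -2.8] 0.052
255 [ 1.8 -1.8] 0.035
257 [ 1.8 -1.7] 0.035
259 [ 1.9 -1.7] 0.035
blank rect fix [23.9 38.3] [73.6 58.6] 90.0
```

Emit:
step_arm(series=[3.6,-5,0,0.068,1,2.6,-2.8,0,0.052,1,1.8,-1.8,0,0.035,1])

```text
clock: 19.73
eef_pos: [475.7, -224.5, 34.9]
eef_rot: [-3.139, -0.0, 1.076]
wrist_force: [-9.3, 8.0, 7.6]
finger_gap: 0.7
finger_force: 6.1
```

```bash
python3 - <<'E'
from arc import *
arc([257,259],20)
E
```

```text
19.725 fix [-68.6 -12. ] z 34.9 F [-9.3  8.   7.6] [-3.139 -0.     1.076]
[ 475.73989742 -224.48996892] 1.0763454259239673
257 [ 2.3 -2.3] 0.034
259 [ 1.9 -1.7] 0.035
```

Emit:
step_arm(series=[1.2,-1.1,0,0,1,1.2,-1.1,0,0,1])

```text
clock: 19.98
eef_pos: [476.4, -225.1, 34.7]
eef_rot: [-3.133, -0.001, 1.075]
wrist_force: [-25.2, 22.3, 22.2]
finger_gap: 0.6
finger_force: 16.7
```

The force rose to 34 N with almost no motion, so the lever is at its end stop. I'll back off, lift clear and verify.

Emit:
step_arm(series=[-3,3,0,0,1,-7,7,0,0,1,-5,5,0,0,1,0,0,40,0,1,-10,0,50,0,1,-20,0,50,0,1,0,0,30,0,1,0,0,0,0,1,0,0,0,0,1])

```text
clock: 21.1
eef_pos: [433.6, -212.2, 203.8]
eef_rot: [-3.14, -0.0, 1.077]
wrist_force: [-0.5, -0.7, -0.2]
finger_gap: 0.6
finger_force: 0.0
```

```bash
python3 - <<'E'
from h import *
s=st(); p,d,i=cam("wrist"); blank(i,p); cv2.imwrite("pics/w7.png",p)
f=192/np.tan(np.radians(i["fovy"])/2); v,u=np.mgrid[0:384,0:512]
P=np.stack([(u-i["cx"])/f*d,(v-i["cy"])/f*d,d],-1)@rot(i).T+np.array(i["eye"])
X=(P[...,:2]-O)@ex;Y=(P[...,:2]-O)@ey
m=(P[...,2]>55)&(P[...,2]<85)&(np.hypot(X+30.5,Y-50)<90)&(X<20)
q=np.median(np.c_[X[m],Y[m]],0); print("handle",m.sum(),q,"angle",np.degrees(np.arctan2(q[1]-51,q[0]+30.5))%360,"r",np.hypot(q[0]+30.5,q[1]-51))
E
```

```text
21.1 fix [-112.4   -9.8] z 203.8 F [-0.5 -0.7 -0.2] [-3.14  -0.     1.077]
blank rect fix [23.7 38.6] [74.3 59.3] 90.0
handle 185 [-50.00443832 -13.93433039] angle 253.2812168571984 r 67.80037151279703
```

The handle is at 253° (255° is the end), the blank is home and square, and the robot is clear. I'm handing in.

```bash
python3 -c "
from h import *
print(manip.sign_off())"
```

```text
the job is handed in; nothing more can be done
None
```

I handed in the job at about 21 s. By my last measurements the blank sits square in the corner and the lever is at its end stop (about 253° of 255°), with the robot clear. I could not measure the cam's clamp force directly, and the hand-in gave no verdict.

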